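# Shut and bolt the stamp box

### The job

Close up the grey steel stamp box for the night, pushing with the fingertips only: push its open drawer fully home and tip its raised lid down flat, and only once the lid is down push the small upright bolt tab on the deck to the right of the lid all the way across toward the lid, so that the bolt locks it. Do not pick anything up and leave the loose things on and round the box where they are.

Things in the scene. Friction and masses are not known exactly. Their poses are not given: they have to be found in the camera images.
- stamp_box: Stepped grey steel box, fixed to the table, 240 (x) x 260 (y) mm. Origin: centre of its underside; x points from its drawer side to the back, y left, z up; turned up to 0.3 rad. Offsets below are in this frame, mm. Drawer base 55 high, its front (x -120 to -40) an open ledge; behind it the lidded tray at the left (y -20 to 130) and a solid deck at the right (y -130 to -21), top at z 103.
- box_drawer (a joint): How far the drawer is out, m: 0 = fully home, starts 0.03 to 0.07; grows toward -x of the box. Slides with 1.5 N friction, stays where it is left.
- drawer_front (a point): Centre of the plain drawer front's outer face, which is 256 mm wide and reaches from 3 to 49 mm above the table, no handle. With the drawer home it is at (-128, 0, 27) mm.
- box_lid (a joint): Lid angle, rad: 0 = shut flat, starts 0.5 to 0.9 (raised); stiff hinge of 0.3 N m friction, it stays where it is left and takes under 4 N at its free edge to push down.
- lid_hinge (a point): Middle of the lid's hinge line (along the box's y), on the underside of the lid at its back edge, at (120, 55, 95) mm.
- lid_edge (a point): Middle of the lid's free front edge, upper face, 164 mm from the hinge line. The lid is a plain plate 8 mm thick, 150 mm wide in y; shut, its top is at 103 mm. The keeper, a steel arch 20 mm high above the lid's upper face, stands on it near its right front corner (at (-10, -5) mm when shut).
- box_bolt (a joint): How far the bolt is pushed across, m: 0 = drawn back, 0.040 = fully across through the keeper (its stop); starts 0 to 0.008; grows toward +y of the box. 1.5 N friction, stays where it is left.
- bolt_tab (a point): Top centre of the upright bolt tab, a flat dark steel plate 8 mm thick in y (the push direction), 26 mm wide in x, top 34 mm above the deck. It is at (-10, -95, 137) mm with the bolt drawn back. The bolt's barrel, 16 mm high, lies to its left; nothing stands to its right.
- glue_stick: Loose glue stick standing on the table left of the drawer, 26 mm round, 96 mm high; origin at its foot. Leave alone.
- packing_tape: Loose roll of brown packing tape lying on the table just left of the box, 112 mm round, 48 mm high; origin under its centre. Leave alone.
- stapler: Loose stapler on the table right of the box, 36 x 150 x 53 mm, its length (own y) about along the box's x; origin under its centre. Leave alone.
- clip: Loose bulldog clip on the deck, behind the bolt, 46 x 32 x 28 mm; origin under its centre. Leave alone.
- pen: Loose pen lying along the ledge, 145 mm long (own y), 9 mm high; origin under its centre. Leave alone.
- masking_tape: Loose roll of masking tape in the tray under the lid, 100 mm round, 24 mm high; origin under its centre. It stays in there; the lid shuts 16 mm above it.
- box_cutter: Loose box cutter lying in the drawer along its front, 23 x 166 x 15 mm; origin under its centre. It rides in with the drawer; leave it in there.

How it is judged:
By the outcome, as a careful person would: the job done as asked, in the order asked, and still so for the second after the job is handed in, with the robot touching nothing.
It also fails if it takes over 51 s, if anything falls off the work surface, if the arm or the gripper's body presses on something with over 40 N, if the wrist force passes 120 N, or if a joint passes its speed limit or range.

### The arm

A 7-joint arm with a two-finger parallel gripper is mounted at the origin on a cart in front of the work surface, level with it; the furniture and walls round the work are solid. World frame = base frame: x ahead of the robot, y to its left, z up, the work surface at z = 0. Lengths are in m, angles in rad, forces in N, time in s.
With the tool pointing down it reaches from about 0.35 to 0.9 m from the base axis. Payload 19.9 kg.
Tool frame: the origin (TCP) lies at the very end of the fingers, on their centre line; the grasp point (between the pads) lies 19 mm behind it; z points along the fingers, y is the line along which they close (so a half turn about z gives the same grasp; the last joint's range is limited). The gripper opens to 85 mm and grips with 20 to 120 N. Pads are 22 mm wide; open, the fingers measure 114 mm over their backs; the gripper's body (76 mm by 85 mm) begins 54 mm behind the grasp point. The pads swing forward as they close: fully open they stand 13 mm farther back than shut.
Start: joints at [1.272, 0.417, -0.01, 1.614, 0.005, 1.111, -0.053], TCP at [0.159, -0.604, 0.231] pointing down, gripper open.
Joint ranges: [-2.81, 2.81], [-0.39, 2.02], [-1.27, 1.25], [0.06, 2.57], [-1.19, 4.33], [0.19, 2], [-2.82, 2.82]. Speed limits (rad/s): [1.89, 1.89, 2.39, 2.39, 3.01, 3.01, 3.01].

### API

Orientations are given as a 3x3 rotation matrix whose columns are the frame's x, y, z axes.
In Python, from workcell import observe, grab_frame, calibration, sign_off gives the robot as it stands.
- The arm moves only by the tool apply_moves, never from a script. Its argument "commands" is a list of rows, each a list of 3 entries, a list of its own where there are three numbers: the shift along the tool's x, y, z in units of 30 cm (1.0 is 30 cm), then the turn, a rotation vector about the tool's x, y, z in units of 180 degrees (1.0 is 180 degrees), then the gripper command: -1 is shut, 1 is fully open, values between are in proportion. In form: [[[x, y, z], [wx, wy, wz], gripper], ...]. A call has 1 to 5 rows; each row is the pose to reach, as a shift and turn from the pose commanded when the call began, along the tool's axes at that moment, turning the shorter way round; what a row does not reach only later rows make up. A row lasts 1/8 s, in which the tool goes at most 62.5 mm and 10.7 degrees, less where a joint would pass 70% of its speed; a pose out of reach is approached as far as the arm can. A call with a number of a shift or a turn outside -1 to 1 is refused whole. A call with a gripper value outside its range is refused whole. The fingers move at their own pace and stop on an object; "newtons" is the grip in N (left out, the last holds). Time passes only in rows, so rows that repeat a pose let the fingers close. It gives the time, the measured TCP pose, the force, the opening and the grip force at its end, in the units of the state.
- observe(): the state, without advancing time (a new reading comes with each control period).
- grab_frame(name): name is "scene" or "top" or "wrist"; returns (picture, depth): 480x640x3 uint8, red, green, blue; 480x640 float32, m along the optical axis (not along the pixel's ray), 0 where there is no reading.
- calibration(name): a dict with "vertical_fov" (degrees; the focal length in pixels is half the picture's height over the tangent of half this angle, whatever the lens; pixels are square), "cx", "cy" (the principal point, pixels), "position" and "rotation" of the camera in the world; the wrist camera has in their place "tool_from_camera" (4x4, takes a point from camera to tool coordinates, whose origin is the TCP and whose axes are the flange's). Camera axes: x right, y down, z forward; pixel columns grow to the right and rows downward; lengths in m; the calibration is good to about 2 mm. A picture is of the moment at which its call begins: read the wrist's pose just before it. calibration takes no time and is no camera call.
- sign_off(): hands the job in; it is judged then, once.
The state is a dict: "clock": time; "joints": joint angles; "qd": joint speeds; "joint_torque": joint torques, N m; "tcp_pos": TCP position; "orientation": TCP orientation; "force": force on the tool from outside, world axes, zero at the start; "moment": the same for the moment, N m; "finger_gap": finger opening in m; "gripper_force": force on a finger pad.
Only numpy, scipy, OpenCV 4.12 (cv2) and the standard library are available. Lean on these libraries where they do the work, as an engineer would, in place of code of your own. Each camera call takes 0.05 s, during which the arm holds its last target. There are 200 camera calls.

## Working session

There is one attempt and no reset: what is moved stays moved. The work goes in short steps, Python scripts to look and compute and a tool call to move; the robot and the scene stay as the last step left them, time stands still between calls to the robot, and variables do not carry over. Pictures are saved under pics/ and viewed, at most 10 in all, crops included, and the job is handed in when it is done.

Besides the shell and the picture viewer there is one more tool, called after "Emit:" as name([rows], argument=value, ...), one row to a line, values as JSON. apply_moves: Moves the arm, as the interface text tells. Its arguments: {"type":"object","properties":{"commands":{"type":"array"},"newtons":{"type":"number"}},"required":["commands"]}

```bash
mkdir -p pics
cat > h.py <<'E'
import numpy as np, cv2
from workcell import observe, grab_frame, calibration, sign_off
def cam(n):
    c=calibration(n); f=240/np.tan(np.radians(c["vertical_fov"])/2)
    if n=="wrist":
        s=observe(); T=np.eye(4); T[:3,:3]=np.array(s["orientation"]); T[:3,3]=s["tcp_pos"]
        M=T@np.array(c["tool_from_camera"]); return f,c["cx"],c["cy"],M[:3,3],M[:3,:3]
    return f,c["cx"],c["cy"],np.array(c["position"]),np.array(c["rotation"])
def cloud(K,d):
    f,cx,cy,p,R=K; v,u=np.mgrid[:480,:640]
    P=np.stack([(u-cx)/f*d,(v-cy)/f*d,d],-1)
    return P@R.T+p
E
python3 - <<'E'
from h import *
s=observe(); print(s)
for n in ("scene","top"):
    K=cam(n); im,d=grab_frame(n); np.savez(f"{n}.npz",im=im,d=d,P=cloud(K,d)); cv2.imwrite(f"pics/{n}.png",im[:,:,::-1]); print(n,K)
E
```

```text
{'clock': 0.0, 'joints': array([ 1.27250792,  0.41798697, -0.01031122,  1.61416531,  0.00471885,
        1.11071361, -0.05302289]), 'qd': array([-5.91701240e-04, -1.60275049e-03, -3.19742147e-04,  1.82299317e-04,
       -4.51089752e-04, -5.09989148e-04, -4.76708915e-05]), 'joint_torque': array([ 1.05230221e-03, -8.64468312e+01,  6.79444391e-01, -4.34899092e+01,
        1.92052679e-02,  7.42883276e-03,  1.48125828e-04]), 'tcp_pos': array([ 0.1586354 , -0.604172  ,  0.23065586]), 'orientation': array([[ 9.67210299e-01,  2.53976498e-01, -4.18991652e-04],
       [ 2.53976821e-01, -9.67209588e-01,  1.17747740e-03],
       [-1.06201157e-04, -1.24528244e-03, -9.99999219e-01]]), 'force': array([-0.7302674 , -1.08741106,  0.85490466]), 'moment': array([-0.01962211,  0.02635412, -0.00946761]), 'gripper_force': 0.0, 'finger_gap': 0.0857019193186095}
scene (np.float64(584.555863127687), 318.8306823573476, 245.50018943920279, array([ 0.29190173, -0.40024104,  0.83345206]), array([[ 0.86135626, -0.39663247,  0.31740838],
       [-0.50774642, -0.65239109,  0.56265393],
       [-0.01609242, -0.64580845, -0.76332986]]))
top (np.float64(531.0830783418626), 313.885296320292, 238.15427056361153, array([0.48170575, 0.10594705, 0.95340228]), array([[ 0.02555345, -0.99439644,  0.10258037],
       [-0.99919826, -0.02224292,  0.03328791],
       [-0.03081969, -0.10334875, -0.99416758]]))
```

View pics/scene.png

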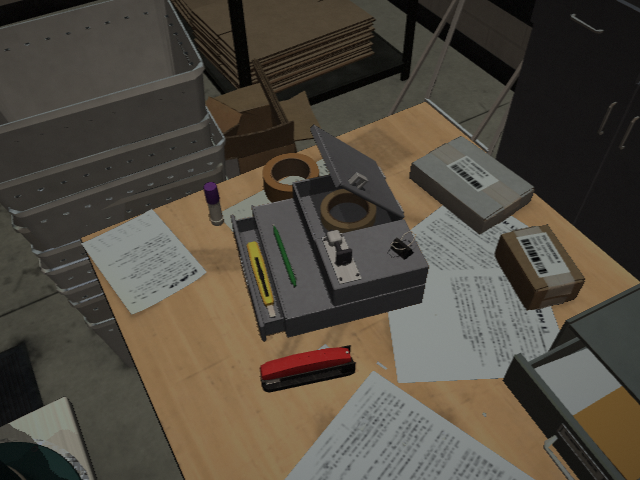

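View pics/top.png

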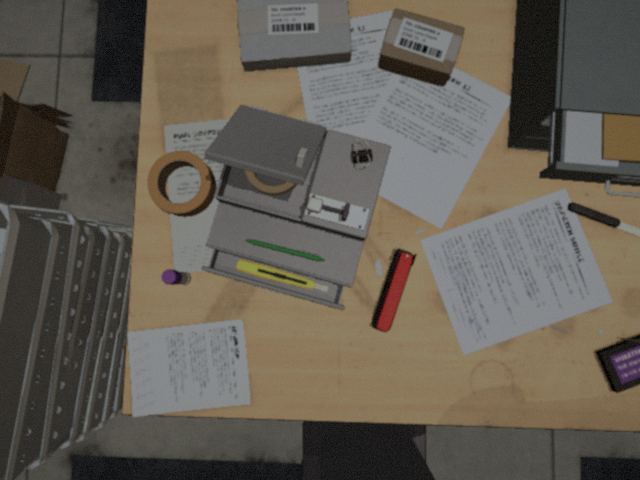

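The scene view shows the box with the lid raised (lid edge right end near (403,215), keeper (357,180)) and the bolt tab at (345,245). In the top view the drawer front runs (203,268) to (342,305), the deck lies about (305–388, 130–237), and the stapler is at (395,290).

Run:
```python
from h import *
t=np.load("top.npz"); P=t["P"]; im=t["im"].astype(int)
z=P[...,2]; box=(np.abs(im.max(2)-im.min(2))<40)
m=((z>.097)&(z<.109)).astype(np.uint8); m[:, :200]=0; m[:,400:]=0; m[:100]=0; m[320:]=0
m=cv2.morphologyEx(m,cv2.MORPH_OPEN,np.ones((5,5)))
n,l,st,_=cv2.connectedComponentsWithStats(m); k=1+st[1:,4].argmax(); q=P[l==k]
print(st[k],np.median(q[:,2])); r=cv2.minAreaRect((q[:,:2]*1000).astype(np.float32)); print(r, cv2.boxPoints(r))
c=cv2.boxPoints(r).astype(float)/1000
# box x axis: long side pointing +world x
e=[c[1]-c[0],c[2]-c[1]]; ex=max(e,key=np.linalg.norm); ex=ex/np.linalg.norm(ex); ex*=np.sign(ex[0]); ey=np.array([-ex[1],ex[0]])
o=np.array(r[0])/1000-ex*.040+ey*.0755
yaw=np.arctan2(ex[1],ex[0]); print("origin",o,"yaw",yaw)
np.savez("box.npz",o=o,ex=ex,ey=ey)
for n in("top","scene"):
    t=np.load(n+".npz"); P=t["P"]; B=np.stack([(P[...,:2]-o)@ex,(P[...,:2]-o)@ey,P[...,2]],-1)*1000
    x,y,zz=B[...,0],B[...,1],B[...,2]
    # drawer front
    s=(x<-125)&(x>-230)&(abs(y)<110)&(zz>40)&(zz<60); print(n,"drawer x pct",np.percentile(x[s],[1,5,50,95]),np.median(zz[s]))
    # ledge front edge & right edge checks
    s=(zz>50)&(zz<60)&(abs(y)<120)&(x>-140)&(x<-45);print("ledge x",np.percentile(x[s],[1,99]))
    # lid
    s=(y>0)&(y<120)&(zz>115)&(zz<260)&(x>-60)&(x<140); 
    a=np.polyfit(x[s],zz[s],1); print("lid fit",a,np.arctan(-a[0]),s.sum(),"front x,z",np.percentile(x[s],1),np.percentile(zz[s],99))
    s=(zz>125)&(zz<145)&(abs(x+10)<30)&(y<-40)&(y>-110); print("tab",np.percentile(B[s],[2,50,98],axis=0).round(1),s.sum())
    s=(zz>115)&(zz<145)&(abs(x-70)<50)&(y<-30)&(y>-130); print("clip",np.percentile(B[s],[2,50,98],axis=0).round(1),s.sum())
    s=(zz>15)&(zz<90)&(x<80)&(x>-250)&(y<-140)&(y>-260); print("stapler",np.percentile(B[s],[2,50,98],axis=0).round(1),s.sum())
    s=(zz>60)&(zz<110)&(x<-60)&(x>-250)&(y>100)&(y<260); print("glue",np.percentile(B[s],[2,50,98],axis=0).round(1),s.sum())
f=lambda b:(o+ex*b[0]/1000+ey*b[1]/1000)
print(f((-190,0)),f((-40,55)),f((-10,-120)))
```

```text
[ 302  130   88  108 5539] 0.10236690274039317
((661.3890380859375, 84.7199478149414), (109.02442169189453, 160.5985107421875), 75.80116271972656) [[570.17175   51.569485]
 [725.864     12.176647]
 [752.6063   117.87041 ]
 [596.91406  157.26324 ]]
origin [0.64113025 0.16772496] yaw -0.24781646513064154
top drawer x pct [-161.45505931 -160.84135124 -157.15419976 -153.56217373] 47.45378560215002
ledge x [-119.31705696  -45.7383464 ]
lid fit [ -0.9209205  217.95856278] 0.7442538908668617 4511 front x,z -2.0632297489261417 215.8577124848199
tab [[-22.7 -90.9 128.1]
 [-11.1 -87.1 135.4]
 [  2.1 -83.3 138.6]] 86
clip [[  67.3 -102.4  115.4]
 [  88.3  -88.1  119.9]
 [ 109.5  -73.2  131.6]] 188
stapler [[-173.9 -220.6   30. ]
 [-106.3 -200.8   47.3]
 [ -39.5 -188.2   52.8]] 1280
glue [[-195.8  118.7   61.2]
 [-184.   158.6   93. ]
 [-118.6  173.2   97.3]] 265
scene drawer x pct [-162.20139158 -161.84429614 -158.22319452 -154.39392858] 47.524042922451606
ledge x [-120.43742302  -45.76472186]
lid fit [ -0.91306311 216.63672409] 0.7399855920898699 2085 front x,z -3.087379382986435 215.85038328487047
tab [[-23.1 -93.2 125.5]
 [-11.8 -90.9 133.6]
 [  0.7 -84.6 137.5]] 121
clip [[  67.3 -103.7  115.3]
 [  87.6  -89.8  119.8]
 [ 108.8  -73.7  131.1]] 163
stapler [[-175.1 -224.    19. ]
 [-106.7 -210.    45.2]
 [ -39.1 -192.5   52.5]] 1889
glue [[-197.5  147.8   60.9]
 [-185.8  154.2   85.6]
 [-173.4  172.    96.6]] 285
[0.45693469 0.21432962] [0.61584306 0.23085623] [0.60200122 0.05384379]
```

Measured: box yaw -0.248, drawer ~34 mm out, lid 0.74 rad, tab centre y≈-88, all consistent with the given sizes. I'll start the approach with the gripper shut, turning the tool to line up with the box.

Emit:
apply_moves([
  [[0.13,-0.152,0],[0,0,0.032],-1],
  [[0.26,-0.304,0],[0,0,0.064],-1],
  [[0.39,-0.456,0],[0,0,0.096],-1],
  [[0.52,-0.608,0],[0,0,0.128],-1],
  [[0.648,-0.76,0],[0,0,0.161],-1],
])

```text
clock: 0.72
tcp_pos: [0.2893, -0.3326, 0.2312]
orientation: [[0.968, -0.25, -0.0], [-0.25, -0.968, -0.0], [-0.0, 0.0, -1.0]]
force: [1.5, -0.2, -0.3]
finger_gap: 0.0
gripper_force: 0.0
```

```bash
cat > go.py <<'E'
import sys
from h import *
b=np.load("box.npz"); o,ex,ey=b["o"],b["ex"],b["ey"]
s=observe(); p=np.array(s["tcp_pos"]); R=np.array(s["orientation"])
B=lambda q:np.array([(q[:2]-o)@ex,(q[:2]-o)@ey,q[2]])*1000
print("t",round(s["clock"],2),"box",B(p).round(1),"yawerr",np.arctan2(R[1,0],R[0,0])-np.arctan2(ex[1],ex[0]),"F",np.round(s["force"],1))
a=list(map(float,sys.argv[1:]))
for i in range(0,len(a),3):
    w=np.r_[o+ex*a[i]/1000+ey*a[i+1]/1000,a[i+2]/1000]; print(a[i:i+3],w.round(3),"units",(R.T@(w-p)/.3).round(3))
E
python3 go.py -200 0 200 -200 0 25
```

```text
t 0.72 box [-218.3 -571.4  231.2] yawerr -0.004434758286534335 F [ 1.5 -0.2 -0.3]
[-200.0, 0.0, 200.0] [0.447 0.217 0.2  ] units [ 0.053 -1.905  0.104]
[-200.0, 0.0, 25.0] [0.447 0.217 0.025] units [ 0.053 -1.905  0.687]
```

Emit:
apply_moves([
  [[0,-0.19,0],[0,0,0],-1],
  [[0,-0.38,0],[0,0,0],-1],
  [[0,-0.57,0],[0,0,0],-1],
  [[0,-0.76,0],[0,0,0],-1],
  [[0,-0.95,0],[0,0,0],-1],
])

```text
clock: 1.35
tcp_pos: [0.3591, -0.0566, 0.2314]
orientation: [[0.969, -0.247, 0.0], [-0.247, -0.969, -0.0], [0.0, 0.0, -1.0]]
force: [1.6, -0.6, 0.0]
finger_gap: -0.0001
gripper_force: 0.0
```

Emit:
apply_moves([
  [[0.01,-0.19,0],[0,0,0],-1],
  [[0.02,-0.38,0],[0,0,0],-1],
  [[0.03,-0.57,0.07],[0,0,0],-1],
  [[0.04,-0.76,0.14],[0,0,0],-1],
  [[0.05,-0.95,0.2],[0,0,0],-1],
])

```text
clock: 1.98
tcp_pos: [0.4441, 0.2157, 0.1704]
orientation: [[0.969, -0.247, -0.0], [-0.247, -0.969, 0.0], [-0.0, -0.0, -1.0]]
force: [1.1, -2.0, 0.6]
finger_gap: -0.0001
gripper_force: 0.0
```

Emit:
apply_moves([
  [[0,0,0.12],[0,0,0],-1],
  [[0,0,0.24],[0,0,0],-1],
  [[0,0,0.36],[0,0,0],-1],
  [[0,0,0.48],[0,0,0],-1],
  [[0,0,0.48],[0,0,0],-1],
])

```text
clock: 2.6
tcp_pos: [0.4423, 0.2137, 0.0256]
orientation: [[0.969, -0.246, -0.004], [-0.246, -0.969, -0.001], [-0.004, 0.002, -1.0]]
force: [-0.3, 0.3, 0.6]
finger_gap: -0.0001
gripper_force: 0.0
```

```bash
python3 go.py -140 0 25
```

```text
t 2.6 box [-204.    -4.2   25.6] yawerr -0.000607328678937813 F [-0.3  0.3  0.6]
[-140.0, 0.0, 25.0] [0.505 0.202 0.025] units [ 0.213 -0.014  0.001]
```

Emit:
apply_moves([
  [[0.05,-0.004,0],[0,0,0],-1],
  [[0.09,-0.008,0],[0,0,0],-1],
  [[0.12,-0.01,0],[0,0,0],-1],
  [[0.15,-0.012,0],[0,0,0],-1],
  [[0.18,-0.014,0],[0,0,0],-1],
])

```text
clock: 3.22
tcp_pos: [0.4977, 0.2046, 0.0274]
orientation: [[0.969, -0.247, -0.0], [-0.247, -0.969, -0.0], [-0.0, 0.0, -1.0]]
force: [-2.0, -1.0, 0.7]
finger_gap: 0.0001
gripper_force: 0.9
```

Emit:
apply_moves([
  [[0.008,0,0],[0,0,0],-1],
  [[0.016,0,0],[0,0,0],-1],
  [[0.022,0,0],[0,0,0],-1],
  [[0.027,0,0],[0,0,0],-1],
  [[0.03,0,0],[0,0,0],-1],
])

```text
clock: 3.85
tcp_pos: [0.5059, 0.2027, 0.0273]
orientation: [[0.969, -0.246, -0.0], [-0.246, -0.969, 0.0], [-0.0, -0.0, -1.0]]
force: [-1.9, 0.9, -1.0]
finger_gap: 0.0
gripper_force: 0.8
```

```bash
python3 go.py -140 0 25
```

```text
t 3.85 box [-139.7    0.8   27.3] yawerr -0.0010632016040590386 F [-1.9  0.9 -1. ]
[-140.0, 0.0, 25.0] [0.505 0.202 0.025] units [-0.001  0.003  0.008]
```

Force is still only drawer friction, so I'll press on gently until the stop shows.

Emit:
apply_moves([
  [[0.004,0,0],[0,0,0],-1],
  [[0.008,0,0],[0,0,0],-1],
  [[0.012,0,0],[0,0,0],-1],
  [[0.012,0,0],[0,0,0],-1],
])

```text
clock: 4.35
tcp_pos: [0.5067, 0.2025, 0.0271]
orientation: [[0.97, -0.245, -0.004], [-0.245, -0.97, -0.001], [-0.004, 0.002, -1.0]]
force: [-21.2, 0.7, 14.9]
finger_gap: -0.0001
gripper_force: 10.6
```

```bash
python3 go.py -140 0 25
```

```text
t 4.35 box [-138.9    0.8   27.1] yawerr 0.0004988084896257461 F [-21.2   0.7  14.9]
[-140.0, 0.0, 25.0] [0.505 0.202 0.025] units [-0.004  0.002  0.007]
```

The 21 N reaction at x=-139 shows the drawer is against its stop. Backing off and rising over the lid.

Emit:
apply_moves([
  [[-0.08,0,0],[0,0,0],-1],
  [[-0.12,0,-0.1],[0,0,0],-1],
  [[-0.12,0,-0.3],[0,0,0],-1],
  [[-0.12,0,-0.5],[0,0,0],-1],
  [[-0.12,0,-0.7],[0,0,0],-1],
])

```text
clock: 4.97
tcp_pos: [0.4745, 0.2107, 0.2395]
orientation: [[0.969, -0.246, 0.001], [-0.246, -0.969, 0.0], [0.001, -0.0, -1.0]]
force: [1.0, -0.5, -0.2]
finger_gap: -0.0001
gripper_force: 0.0
```

Emit:
apply_moves([
  [[0,-0.05,-0.15],[0,0,0],-1],
  [[0.15,-0.1,-0.15],[0,0,0],-1],
  [[0.3,-0.2,-0.15],[0,0,0],-1],
  [[0.47,-0.2,-0.15],[0,0,0],-1],
  [[0.64,-0.2,-0.15],[0,0,0],-1],
])

```text
clock: 5.6
tcp_pos: [0.6771, 0.2213, 0.2822]
orientation: [[0.969, -0.246, 0.0], [-0.246, -0.969, 0.0], [0.0, -0.0, -1.0]]
force: [-1.3, -0.5, 0.4]
finger_gap: 0.0001
gripper_force: 0.0
```

```bash
python3 go.py 20 60 190 20 60 106
```

```text
t 5.6 box [ 21.7  60.7 282.2] yawerr -0.0008345231365197436 F [-1.3 -0.5  0.4]
[20.0, 60.0, 190.0] [0.675 0.221 0.19 ] units [-0.006  0.003  0.307]
[20.0, 60.0, 106.0] [0.675 0.221 0.106] units [-0.006  0.003  0.587]
```

Emit:
apply_moves([
  [[0,0,0.1],[0,0,0],-1],
  [[0,0,0.2],[0,0,0],-1],
  [[0,0,0.25],[0,0,0],-1],
  [[0,0,0.29],[0,0,0],-1],
  [[0,0,0.33],[0,0,0],-1],
])

```text
clock: 6.22
tcp_pos: [0.6758, 0.2217, 0.1837]
orientation: [[0.969, -0.246, 0.001], [-0.246, -0.969, 0.0], [0.001, -0.001, -1.0]]
force: [-0.6, -0.3, 1.5]
finger_gap: 0.0001
gripper_force: 0.7
```

Emit:
apply_moves([
  [[0,0,0.04],[0,0,0],-1],
  [[0,0,0.08],[0,0,0],-1],
  [[0,0,0.12],[0,0,0],-1],
  [[0,0,0.16],[0,0,0],-1],
  [[0,0,0.2],[0,0,0],-1],
])

```text
clock: 6.85
tcp_pos: [0.6753, 0.2215, 0.1224]
orientation: [[0.969, -0.246, -0.0], [-0.246, -0.969, 0.0], [-0.0, -0.0, -1.0]]
force: [-0.8, -0.3, 1.7]
finger_gap: -0.0
gripper_force: 0.8
```

Emit:
apply_moves([
  [[0,0,0.02],[0,0,0],-1],
  [[0,0,0.035],[0,0,0],-1],
  [[0,0,0.045],[0,0,0],-1],
  [[0,0,0.055],[0,0,0],-1],
  [[0,0,0.06],[0,0,0],-1],
])

```text
clock: 7.48
tcp_pos: [0.6755, 0.2216, 0.1053]
orientation: [[0.969, -0.246, 0.0], [-0.246, -0.969, 0.0], [0.0, -0.0, -1.0]]
force: [-1.4, -0.4, 1.7]
finger_gap: 0.0
gripper_force: 0.7
```

```bash
python3 go.py 20 60 103
```

```text
t 7.47 box [ 20.1  60.6 105.3] yawerr -0.0011588650533983502 F [-1.4 -0.4  1.7]
[20.0, 60.0, 103.0] [0.675 0.221 0.103] units [-0.     0.002  0.008]
```

Emit:
apply_moves([
  [[0,0,0.004],[0,0,0],-1],
  [[0,0,0.008],[0,0,0],-1],
  [[0,0,0.012],[0,0,0],-1],
  [[0,0,0.014],[0,0,0],-1],
  [[0,0,0.014],[0,0,0],-1],
])

```text
clock: 8.1
tcp_pos: [0.6755, 0.2217, 0.1029]
orientation: [[0.969, -0.246, 0.001], [-0.246, -0.969, -0.0], [0.001, -0.0, -1.0]]
force: [-10.8, -3.9, 22.9]
finger_gap: 0.0002
gripper_force: 11.6
```

```bash
python3 go.py 20 60 103
```

```text
t 8.1 box [ 20.1  60.7 102.9] yawerr -0.0012153522296949604 F [-10.8  -3.9  22.9]
[20.0, 60.0, 103.0] [0.675 0.221 0.103] units [-0.     0.002 -0.   ]
```

The lid is on its stop at z=102.9 mm. Moving up and across to the right of the tab, then checking with a camera.

Emit:
apply_moves([
  [[0,0,-0.15],[0,0,0],-1],
  [[0,0.05,-0.32],[0,0,0],-1],
  [[-0.03,0.22,-0.36],[0,0,0],-1],
  [[-0.06,0.41,-0.36],[0,0,0],-1],
  [[-0.1,0.6,-0.36],[0,0,0],-1],
])

```text
clock: 8.72
tcp_pos: [0.6013, 0.0526, 0.2092]
orientation: [[0.969, -0.247, 0.001], [-0.247, -0.969, -0.0], [0.001, 0.0, -1.0]]
force: [0.4, -1.4, 0.7]
finger_gap: 0.0001
gripper_force: 0.0
```

Emit:
apply_moves([
  [[0,0.06,0],[0,0,0],-1],
  [[0,0.06,0],[0,0,0],-1],
])

```text
clock: 8.98
tcp_pos: [0.5978, 0.0358, 0.2093]
orientation: [[0.969, -0.248, 0.001], [-0.248, -0.969, -0.0], [0.001, 0.0, -1.0]]
force: [0.3, -0.6, -1.0]
finger_gap: -0.0001
gripper_force: 0.0
```

```bash
python3 go.py -10 -122 112
python3 - <<'E'
from h import *
b=np.load("box.npz"); o,ex,ey=b["o"],b["ex"],b["ey"]
im,d=grab_frame("scene"); P=cloud(cam("scene"),d); cv2.imwrite("pics/s2.png",cv2.resize(im[90:400,180:500,::-1],None,fx=1.8,fy=1.8))
B=np.stack([(P[...,:2]-o)@ex,(P[...,:2]-o)@ey,P[...,2]],-1)*1000; x,y,z=np.moveaxis(B,-1,0)
s=(y>20)&(y<120)&(x>-30)&(x<110)&(z>60)&(z<160); print("lid z",np.percentile(z[s],[2,50,98]),np.polyfit(x[s],z[s],1))
s=(z>20)&(z<52)&(abs(y)<110)&(x<-118)&(x>-190); print("drawer",np.percentile(x[s],[1,50,99]),s.sum())
s=(z>125)&(z<142)&(abs(x+10)<30)&(y<-40)&(y>-105); print("tab",np.percentile(B[s],[2,50,98],axis=0).round(1),s.sum())
E
```

```text
t 8.97 box [  -9.7 -138.5  209.3] yawerr -0.003252559650471387 F [ 0.3 -0.6 -1. ]
[-10.0, -122.0, 112.0] [0.602 0.052 0.112] units [-0.001 -0.055  0.324]
lid z [ 99.37261916 102.14901587 104.84480315] [-2.27225906e-03  1.02136340e+02]
drawer [-130.27773608 -126.06534572 -120.35539733] 630
tab [[-23.3 -93.1 125.4]
 [-11.1 -90.7 133.6]
 [  0.8 -85.3 138. ]] 123
```

View pics/s2.png

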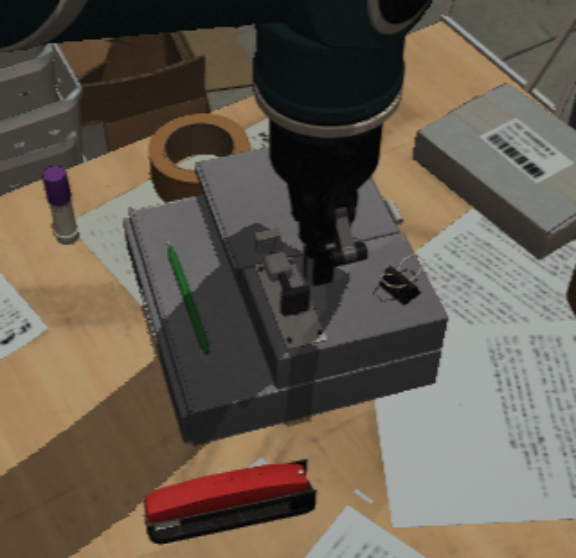

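Picture: drawer shut, lid flat (plane at 102 mm, slope about 0), dark tab at about (293,295) with its right side clear. Lowering to the right of the tab.

Emit:
apply_moves([
  [[0,0,0.1],[0,0,0],-1],
  [[0,0,0.2],[0,0,0],-1],
  [[0,0,0.28],[0,0,0],-1],
  [[0,0,0.315],[0,0,0],-1],
  [[0,-0.04,0.315],[0,0,0],-1],
])

```text
clock: 9.65
tcp_pos: [0.6006, 0.0494, 0.1143]
orientation: [[0.969, -0.247, -0.001], [-0.247, -0.969, 0.0], [-0.001, -0.0, -1.0]]
force: [-0.6, -0.1, 0.6]
finger_gap: 0.0003
gripper_force: 0.0
```

Emit:
apply_moves([
  [[0,-0.03,0],[0,0,0],-1],
  [[0,-0.06,0],[0,0,0],-1],
  [[0,-0.09,0],[0,0,0],-1],
  [[0,-0.11,0],[0,0,0],-1],
  [[0,-0.13,0],[0,0,0],-1],
])

```text
clock: 10.28
tcp_pos: [0.6102, 0.0866, 0.1147]
orientation: [[0.969, -0.247, 0.0], [-0.247, -0.969, -0.0], [0.0, 0.0, -1.0]]
force: [0.2, -2.5, 2.0]
finger_gap: -0.0002
gripper_force: 0.8
```

```bash
python3 go.py -10 -73 115
```

```text
t 10.28 box [-10.  -86.3 114.7] yawerr -0.0014979361437369998 F [ 0.2 -2.5  2. ]
[-10.0, -73.0, 115.0] [0.614 0.099 0.115] units [ 0.    -0.044 -0.001]
```

Emit:
apply_moves([
  [[0,-0.015,0],[0,0,0],-1],
  [[0,-0.027,0],[0,0,0],-1],
  [[0,-0.035,0],[0,0,0],-1],
  [[0,-0.04,0],[0,0,0],-1],
  [[0,-0.043,0],[0,0,0],-1],
])

```text
clock: 10.9
tcp_pos: [0.6133, 0.0989, 0.1146]
orientation: [[0.969, -0.247, -0.0], [-0.247, -0.969, 0.0], [-0.0, -0.0, -1.0]]
force: [1.2, -2.1, 0.9]
finger_gap: -0.0001
gripper_force: 0.8
```

```bash
python3 go.py -10 -73 115
```

```text
t 10.9 box [-10.1 -73.6 114.6] yawerr -0.0013428705552457343 F [ 1.2 -2.1  0.9]
[-10.0, -73.0, 115.0] [0.614 0.099 0.115] units [ 0.    -0.002 -0.001]
```

Emit:
apply_moves([
  [[0,-0.004,0],[0,0,0],-1],
  [[0,-0.008,0],[0,0,0],-1],
  [[0,-0.012,0],[0,0,0],-1],
  [[0,-0.012,0],[0,0,0],-1],
])

```text
clock: 11.4
tcp_pos: [0.6136, 0.0997, 0.1145]
orientation: [[0.969, -0.248, -0.002], [-0.248, -0.969, -0.004], [-0.001, 0.004, -1.0]]
force: [-9.1, -16.4, 11.4]
finger_gap: -0.0002
gripper_force: 8.8
```

The bolt hit its stop at the expected place (tool y≈-73). Withdrawing.

Emit:
apply_moves([
  [[0,0.1,0],[0,0,0],-1],
  [[0,0.16,-0.1],[0,0,0],-1],
  [[0,0.16,-0.28],[0,0,0],-1],
  [[0,0.3,-0.45],[0,0,0],-1],
  [[-0.1,0.48,-0.45],[0,0,0],-1],
])

```text
clock: 12.02
tcp_pos: [0.552, -0.0286, 0.2525]
orientation: [[0.97, -0.245, 0.005], [-0.245, -0.97, 0.001], [0.005, -0.002, -1.0]]
force: [1.2, -1.5, -0.3]
finger_gap: 0.0001
gripper_force: 0.0
```

Emit:
apply_moves([
  [[-0.1,0.15,0],[0,0,0],-1],
  [[-0.2,0.3,0],[0,0,0],-1],
  [[-0.3,0.4,0],[0,0,0],-1],
  [[-0.3,0.4,0],[0,0,0],-1],
])

```text
clock: 12.52
tcp_pos: [0.4318, -0.1245, 0.2497]
orientation: [[0.968, -0.25, -0.0], [-0.25, -0.968, -0.001], [-0.0, 0.002, -1.0]]
force: [0.2, -0.5, 0.6]
finger_gap: 0.0003
gripper_force: 0.0
```

```bash
python3 go.py
python3 - <<'E'
from h import *
b=np.load("box.npz"); o,ex,ey=b["o"],b["ex"],b["ey"]
im,d=grab_frame("top"); P=cloud(cam("top"),d); cv2.imwrite("pics/t3.png",im[:,:,::-1])
B=np.stack([(P[...,:2]-o)@ex,(P[...,:2]-o)@ey,P[...,2]],-1)*1000; x,y,z=np.moveaxis(B,-1,0)
s=(y>20)&(y<120)&(x>-30)&(x<110)&(z>60)&(z<160); print("lid z",np.percentile(z[s],[2,50,98]),np.polyfit(x[s],z[s],1))
s=(z>40)&(z<60)&(abs(y)<110)&(x<-100)&(x>-190); print("drawer",np.percentile(x[s],[1,50,99]),s.sum())
s=(z>128)&(z<145)&(abs(x+10)<30)&(y<-30)&(y>-105); print("tab",np.percentile(B[s],[2,50,98],axis=0).round(1),s.sum())
E
```

```text
t 12.53 box [-131.3 -334.6  249.7] yawerr -0.004683661493919022 F [ 0.2 -0.5  0.6]
lid z [ 99.13670477 102.15258379 105.15045909] [-1.77173966e-04  1.02152077e+02]
drawer [-127.82858834 -113.60915452 -100.27375013] 2060
tab [[-22.4 -58.9 130.4]
 [-10.3 -55.3 135.5]
 [  1.6 -51.2 138.8]] 83
```

View pics/t3.png

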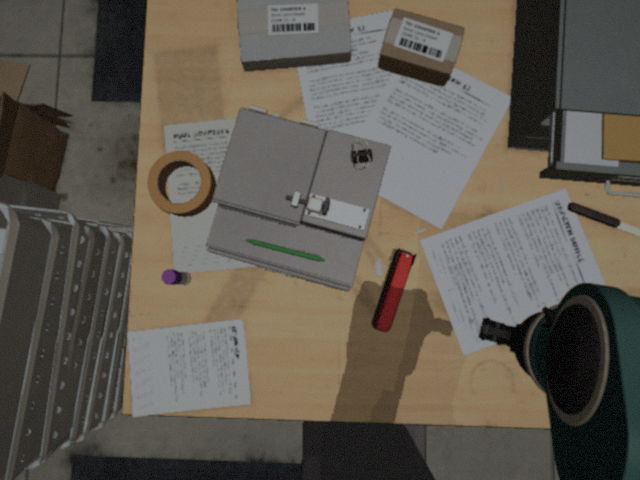

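The picture shows the drawer home (front at x≈-128), the lid flat, the tab at y=-55 (bolt fully across, through the keeper at (297,200)), and the loose things unmoved.

```bash
python3 -c "from workcell import sign_off; print(sign_off())"
```

```text
the job is handed in; nothing more can be done
None
```

The stamp box is closed and handed in at about 12.5 s: drawer fully home, lid down flat, then the bolt pushed fully across through the keeper, with the visible loose things where they were.

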